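# Fish the wrench out from under the drawer unit and put it away

### The arm

A 6-joint arm with a two-finger parallel gripper is mounted at the origin on the work surface. World frame = base frame: x ahead of the robot, y to its left, z up, the work surface at z = 0. Lengths are in m, angles in rad, forces in N, time in s.
With the tool pointing down it reaches from about 0.3 to 0.775 m from the base axis. Payload 14.6 kg.
Tool frame: the origin (TCP) lies between the finger pads; the fingertips stand ctrl.tip_extent ahead of it and the grasp point (between the pads) lies 3 mm ahead of it (ctrl.tip_extent is the distance from the TCP to the fingertips, in m); z points along the fingers, y is the line along which they close (so a half turn about z gives the same grasp; the last joint's range is limited). The gripper opens to 94 mm and grips with 3 to 60 N. Pads are 16 mm wide; open, the fingers measure 119 mm over their backs; the gripper's body (75 mm by 177 mm) begins 78 mm behind the grasp point.
Start: joints at [1.252, 0.3, 1.521, -0, 1.321, -0.067], TCP at [0.137, 0.533, 0.227] pointing down, gripper open.
Joint ranges: [-3.03, 3.03], [-0.79, 2.21], [0.23, 2.52], [-1.04, 4.18], [0, 3.07], [-2.55, 2.55]. Speed limits (rad/s): [2.22, 2.22, 2.57, 3.14, 3.14, 3.14].

### API

Orientations are given as [roll, pitch, yaw] about the fixed x, y, z axes, in that order (R = Rz(yaw) Ry(pitch) Rx(roll)).
In Python, from station import ctrl gives the robot as it stands.
- The arm moves only by the shell command python3 shift.py 'ROWS' [OPENING] [FORCE]. ROWS is a JSON list of rows, 1 to 10 of them, each of 6 numbers: dx, dy, dz in m, then a rotation vector rx, ry, rz in rad; each row shifts and turns the commanded pose from where the row before left it, along the tool's axes as they then stand; what a row does not reach is not made up. A row lasts 1/10 s, in which the tool goes at most 0.05 m and 0.15 rad, less where a joint would pass 70% of its speed; a pose out of reach is approached as far as the arm can. OPENING is the finger opening in m, set as the command begins (- or left out keeps the last). The fingers move at their own pace and stop on an object; FORCE is the grip in N (left out, the last holds). Time passes only in rows, so rows that do not move let the fingers close. It prints the time, the measured TCP pose, the force, the opening and the grip force at its end.
- ctrl.get_obs(): the state, without advancing time (a new reading comes with each control period).
- ctrl.camera(name): name is "scene" or "top" or "wrist"; returns a dict with "pixels" (384x512x3 uint8, blue, green, red), "fx", "fy", "cx", "cy" (pixels), "extrinsics" (4x4, takes a point from camera to world coordinates). Camera axes: x right, y up, looking along -z (the intrinsics and any distortion apply to the point x, -y, -z); pixel columns grow to the right and rows downward; lengths in m; the calibration is good to about 2 mm. A picture is of the moment at which its call begins. There is no depth.
- ctrl.hand_in(): hands the job in; it is judged then, once.
The state is a dict: "time_s": time; "qpos": joint angles; "joint_vel": joint speeds; "tau": joint torques, N m; "ee_pos": TCP position; "eef_rot": TCP orientation; "force": force on the tool from outside, world axes, zero at the start; "moment": the same for the moment, N m; "grip_width": finger opening in m; "grip_force": force on a finger pad.
Only numpy, scipy, OpenCV 4.12 (cv2) and the standard library are available. Lean on these libraries where they do the work, as an engineer would, in place of code of your own. Each camera call takes 0.05 s, during which the arm holds its last target. There are 200 camera calls.

### The job

The adjustable wrench has slid under the small drawer unit. Drag it out with the hooked pick until all of it lies clear on the open bench, keeping your fingers off it until then, and lay the pick back down flat on the bench. Then lay the wrench flat in the open drawer and push the drawer fully home until its catch snaps, without ramming it, leaving the other things on the bench and on the unit where they are.

Things in the scene. Friction and masses are not known exactly. Their poses are not given: they have to be found in the camera images.
- unit: grey steel drawer unit, fixed to the bench: 220 deep (its x), 300 wide (its y), top at 114 mm. Origin on the bench under its centre; -x is the drawer side (front), -y its right-hand side. It stands on four rubber feet (28 mm across, at x +-90, y +-130 mm), so a gap 30 mm high runs under it, open between the feet
- gap_mouth (a point): middle of the gap's opening in the unit's right-hand side (y = -150 mm in the unit's frame), 15 mm above the bench; axes as the unit. The wrench lies under here roughly square to that side (up to 10 degrees off), jaws outward; only the jaws peep out, 5 to 17 mm, the rest is out of sight from above
- drawer (a joint): opening of the drawer in m: 0 fully shut, 0.15 fully open; slides along the unit's -x with 1 to 2 N. The last 13 mm of closing work against a sprung roller catch: about 12 N is needed down to 6 mm, where the catch snaps and pulls it to 0; let go short of that it springs back a little
- drawer_front (a point): middle of the drawer's 90 mm wide shell pull, on its foremost face 79 mm above the bench (136 mm before the unit's centre when shut); axes as the unit. The flat drawer front (294 wide, 38 to 102 mm high) lies 15.5 mm behind it. Push here along the unit's +x
- drawer_in (a point): centre of the drawer's inner floor, 45 mm above the bench; axes as the unit. Inside it is 181 long (x), 254 wide (y) and 42 deep, empty. When open, only the part before the unit's front edge (x = -110 mm in the unit's frame) is uncovered; there the wrench fits lying across it (along y)
- wrench: stainless adjustable wrench, 200 long, about 360 g, flat. Origin on its underside, +x to the jaws (tips at x 90, handle end at -110), z up. Handle 22 wide, 2.5 to 11.5 mm high; head (x 40 to 90) 50 wide (y -24 to 26), 14 thick: at x = 40 a square shoulder stands 13 mm or more out either side of the handle for a hook to pull on. Balance near x = 3. Once free, 1.5 to 3.5 N slide it
- wrench_end (a point): handle end of the wrench, 7 mm above its underside, at x = -110 mm; axes as the wrench. It is trapped: a soft rubber foot 60 x 24 mm under the unit's middle sits squashed on the handle, so that 5 to 9 N are needed to pull until the handle has come from under it (some 40 mm)
- wrench_grip (a point): point on the wrench's handle near its balance, 10 mm from the origin towards the jaws, 7 mm above its underside: grip 22 mm wide across y
- pick: hooked pick, 240 overall, 120 g, lying flat: wooden handle 100 long, 22 wide, 22 high (x -50 to 50), then a 7 mm steel rod straight on to x = 190, bent there at a right angle to the pick's right (-y) for 22 mm. Origin under the middle of the handle; +x towards the hook. The rod sinks from 11 mm above the underside at the handle to 6 mm from x = 150 on
- pick_grip (a point): point in the pick's handle near its balance, 10 mm from the origin towards the rod, 11 mm up: grip 22 mm wide across y
- pick_tip (a point): centre of the round end of the hook (7 mm thick), at x 190, y -22 of the pick, 6 mm up; the hook runs from x 186 to 194
- screwdriver: screwdriver with red plastic handle, 190 mm, 26 mm thick; leave it
- mallet: mallet with blue hard-silicone head, 205 mm long, 60 mm high; leave it
- socket_rail: aluminium rail with six sockets, 200 mm long, 34 mm high; leave it
- tape: tape measure, 70 mm, 32 mm high; leave it
- offcut: pine offcut 150 x 70 x 20 mm; leave it
- jar: screw jar 64 mm across, 75 mm high, standing on the rear half of the unit; leave it
- tin: grey tin 68 mm across, 90 mm high; leave it

How it is judged:
By the outcome, as a careful person would: the job done as asked, in the order asked, and still so for the second after the job is handed in, with the robot touching nothing.
It also fails if it takes over 67 s, if anything falls off the work surface, if the arm or the gripper's body presses on something with over 40 N, if the wrist force passes 120 N, or if a joint passes its speed limit or range.

## Working session

There is one attempt and no reset: what is moved stays moved. The work goes in short steps, Python scripts to look and compute and a shell command to move; the robot and the scene stay as the last step left them, time stands still between calls to the robot, and variables do not carry over. Pictures are saved under pics/ and viewed, at most 10 in all, crops included, and the job is handed in when it is done.

```bash
ls; mkdir -p pics
cat > h.py <<'E'
import numpy as np, cv2
from station import ctrl
def cam(n,save=None):
    c=ctrl.camera(n); c['pixels']=np.array(c['pixels'])
    if save: cv2.imwrite('pics/'+save,c['pixels'])
    return c
def ray(c,u,v):
    E=np.array(c['extrinsics']); d=np.array([(u-c['cx'])/c['fx'],-(v-c['cy'])/c['fy'],-1.])
    return E[:3,3],E[:3,:3]@d
def onz(c,u,v,z):
    o,d=ray(c,u,v); return o+d*(z-o[2])/d[2]
def proj(c,p):
    E=np.array(c['extrinsics']); q=E[:3,:3].T@(np.array(p)-E[:3,3])
    return np.array([c['cx']+c['fx']*q[0]/-q[2], c['cy']-c['fy']*q[1]/-q[2]])
E
python3 - <<'E'
from h import *
print({k:v for k,v in ctrl.get_obs().items()},ctrl.tip_extent)
for n in('top','scene'):
    c=cam(n,n+'0.png'); print(n,c['fx'],c['fy'],c['cx'],c['cy'],np.round(c['extrinsics'],3).tolist(),[k for k in c])
E
```

```text
pics
shift.py
station.py
{'time_s': 0.0, 'qpos': array([ 1.25242938e+00,  3.00476109e-01,  1.52159288e+00, -1.24873765e-05,
        1.32069688e+00, -6.65930200e-02]), 'joint_vel': array([ 3.68634767e-04, -3.05990959e-04,  2.84603581e-05,  8.17321256e-04,
       -8.20584772e-04,  5.59787838e-04]), 'tau': array([-1.27234311e-03, -5.31802154e+01, -3.52727008e+01,  7.08389143e-02,
        2.42983026e-02, -7.53732411e-05]), 'ee_pos': array([0.13694347, 0.53242891, 0.22687858]), 'eef_rot': array([-3.14042123e+00, -6.60019792e-05,  2.88982179e+00]), 'force': array([0.39701246, 0.7159131 , 0.69366554]), 'moment': array([-0.01586656,  0.04921331, -0.03830012]), 'grip_force': 0.0, 'grip_width': 0.09393623095972628} 0.022
top 432.382954923517 432.382954923517 258.29550333646904 186.12251054237137 [[0.005, 0.987, -0.159, 0.335], [-1.0, 0.002, -0.019, -0.014], [-0.019, 0.159, 0.987, 1.491], [0.0, 0.0, 0.0, 1.0]] ['pixels', 'fx', 'fy', 'cx', 'cy', 'extrinsics']
scene 408.6390049766333 408.6390049766333 252.42358660347395 189.25849699761167 [[0.78, -0.46, 0.424, 1.108], [0.626, 0.586, -0.514, -0.648], [-0.012, 0.667, 0.745, 1.065], [0.0, 0.0, 0.0, 1.0]] ['pixels', 'fx', 'fy', 'cx', 'cy', 'extrinsics']
```

Run:
```python
import cv2
a=cv2.imread('pics/top0.png');b=cv2.imread('pics/scene0.png')
cv2.imwrite('pics/top0b.png',cv2.resize(a,(800,600),interpolation=cv2.INTER_CUBIC))
cv2.imwrite('pics/scene0b.png',cv2.resize(b,(800,600),interpolation=cv2.INTER_CUBIC))
```

```text
(no output)
```

View pics/top0b.png

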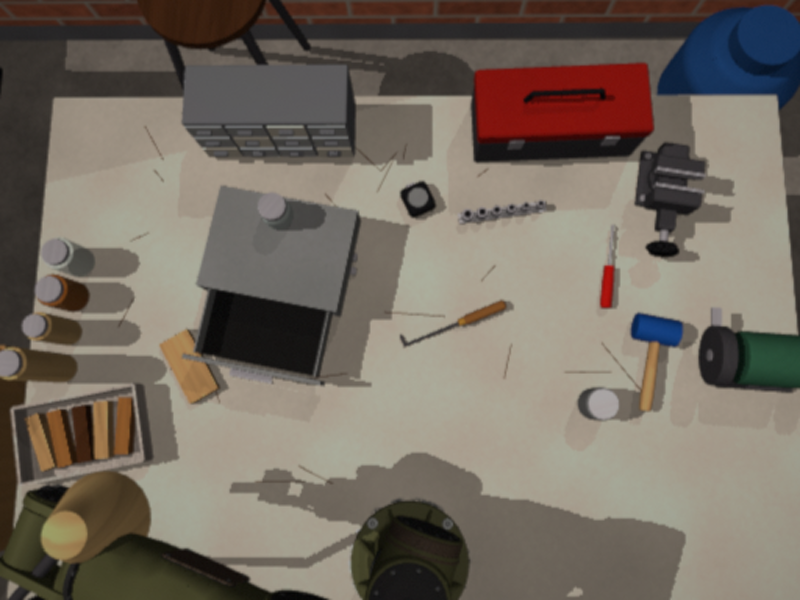

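View pics/scene0b.png

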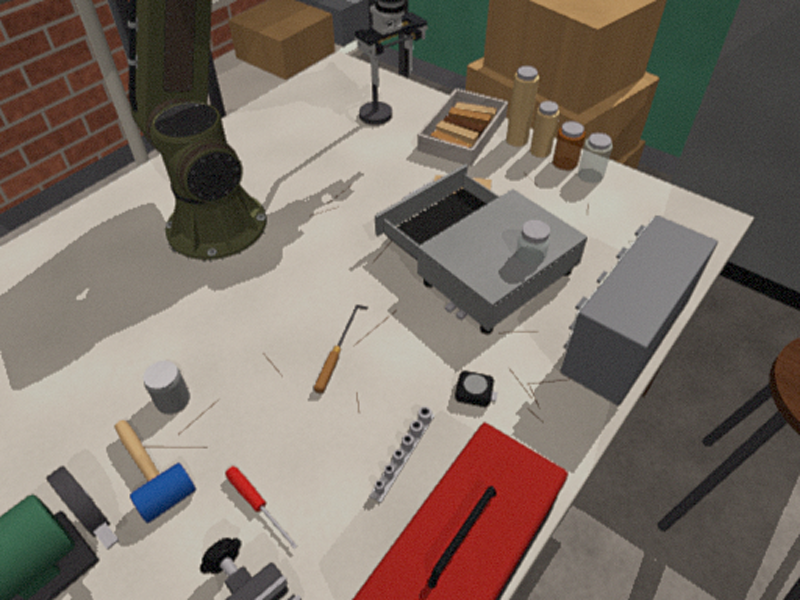

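The top view (800 px wide) shows the unit at (200–358, 187–310), with the open drawer below it. The jaws peep out near (353, 262). The pick runs from its handle at (505, 305) to its hook at (403, 345). The scene view shows the jaws at (455, 308), the pick at (320–365, 305–390) and the offcut beside the drawer front.

```bash
cat > m1.py <<'E'
from h import *
t=cam('top'); s=cam('scene'); k=1.5625
def sub(c,pts):
    g=cv2.cvtColor(c['pixels'],cv2.COLOR_BGR2GRAY)
    p=np.float32(pts).reshape(-1,1,2)/k
    return cv2.cornerSubPix(g,p,(4,4),(-1,-1),(3,30,.01)).reshape(-1,2)
P=sub(t,[(221,187),(358,211),(338,310),(199,288)])
W=np.array([onz(t,*p,.114) for p in P]); print('top corners',P.round(1).tolist(),W.round(4).tolist())
print('sides',[np.linalg.norm(W[i]-W[(i+1)%4]).round(4) for i in range(4)])
Ps=sub(s,[(586,240),(490,322),(418,257),(513,190)])
Ws=np.array([onz(s,*p,.114) for p in Ps]); print('scene corners',Ws.round(4).tolist(),[np.linalg.norm(Ws[i]-Ws[(i+1)%4]).round(4) for i in range(4)])
for n,c in(('top',t),('scene',s)):
    hsv=cv2.cvtColor(c['pixels'],cv2.COLOR_BGR2HSV)
    m=cv2.inRange(hsv,(5,110,60),(22,255,255))
    cs,_=cv2.findContours(m,0,2)
    for q in cs:
        if cv2.contourArea(q)>30:
            r=cv2.minAreaRect(q); ctr=np.array(r[0])
            if not(150<ctr[0]*1 and ctr[0]<360): continue
            b=cv2.boxPoints(r); e=sorted(range(4),key=lambda i:np.linalg.norm(b[i]-b[0]))
            a=(b[e[0]]+b[e[1]])/2; d=(b[e[2]]+b[e[3]])/2
            print(n,ctr.round(1),np.round(r[1],1),onz(c,*a,.011).round(4),onz(c,*d,.011).round(4),np.linalg.norm(onz(c,*a,.011)-onz(c,*d,.011)).round(4))
Z=lambda c,x,y,w,h,f:cv2.resize(c['pixels'][y:y+h,x:x+w],None,fx=f,fy=f,interpolation=cv2.INTER_CUBIC)
# top: pick crop x250-330,y185-225 ; scene crop jaws x270-320,y175-215 ; scene pick hook x195-245,185-255 ; top jaws 205-255,140-190; drawer
a=Z(t,250,188,80,37,5);b=Z(s,195,190,80,37,5);c=Z(s,265,175,80,37,5);d=Z(t,200,150,80,37,5)
e=Z(t,115,175,100,75,4);f=Z(s,235,105,100,75,4)
o=np.zeros((185*2+10+230,800,3),np.uint8);o[:185,:400]=a;o[:185,400:]=b;o[185:370,:400]=c;o[185:370,400:]=d
o[380:380+220,:400]=e[:220];o[380:380+220,400:]=f[:220]
cv2.imwrite('pics/c1.png',o[:600])
E
python3 m1.py
```

```text
top corners [[141.5, 117.80000305175781], [228.39999389648438, 135.10000610351562], [216.60000610351562, 201.3000030517578], [125.0, 181.5]] [[0.7859, 0.4021, 0.114], [0.7264, 0.1116, 0.114], [0.5068, 0.1459, 0.114], [0.5706, 0.4455, 0.114]]
sides [np.float64(0.2965), np.float64(0.2223), np.float64(0.3063), np.float64(0.2196)]
scene corners [[0.7871, 0.4002, 0.114], [0.7537, 0.0688, 0.114], [0.5409, 0.1147, 0.114], [0.5772, 0.438, 0.114]] [np.float64(0.3331), np.float64(0.2176), np.float64(0.3254), np.float64(0.2132)]
top [307.9 200.3] [ 5.6 31.9] [ 0.5026 -0.106   0.011 ] [ 0.5451 -0.208   0.011 ] 0.1104
top [224.5  13. ] [ 2. 49.] [1.2241 0.2343 0.011 ] [1.2231 0.0521 0.011 ] 0.1822
top [332.   12.5] [50.  3.] [ 1.2238 -0.1625  0.011 ] [ 1.2228 -0.3466  0.011 ] 0.1841
top [278.   12.5] [ 3. 50.] [1.225  0.0373 0.011 ] [ 1.2239 -0.1477  0.011 ] 0.185
top [306.5   5. ] [ 8. 53.] [ 1.2546 -0.0628  0.011 ] [ 1.2534 -0.259   0.011 ] 0.1962
top [251.   5.] [ 8. 52.] [1.2558 0.1418 0.011 ] [ 1.2546 -0.0517  0.011 ] 0.1935
top [201.5   5. ] [ 8. 41.] [1.2568 0.3063 0.011 ] [1.2559 0.153  0.011 ] 0.1533
scene [209.3 235.6] [ 6.5 32.2] [ 0.5457 -0.2099  0.011 ] [ 0.5006 -0.1014  0.011 ] 0.1175
scene [296.6  78.3] [25. 37.] [0.2688 0.6089 0.011 ] [0.2127 0.8682 0.011 ] 0.2653
scene [174.   24.5] [49. 78.] [-0.7498  0.6241  0.011 ] [-0.4108  0.8828  0.011 ] 0.4265
```

View pics/c1.png

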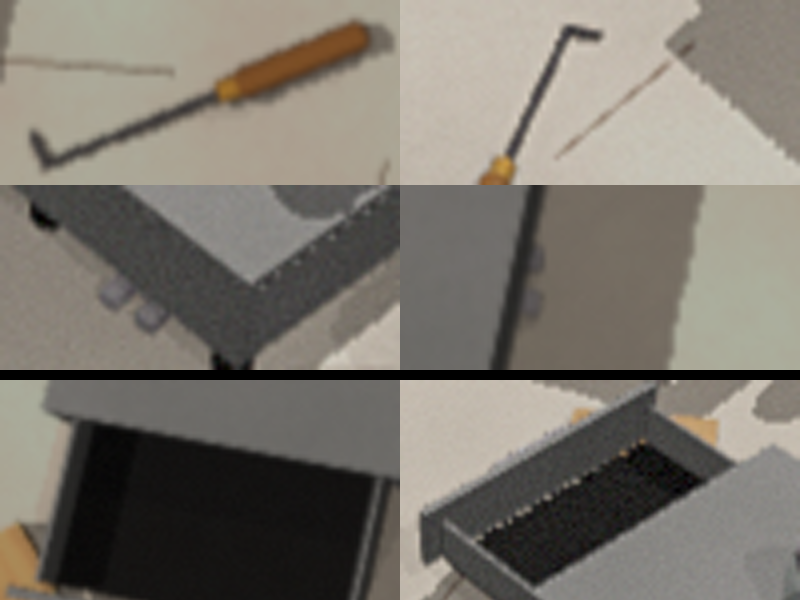

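The crops show the hook corner at top (259.6, 220) and the hook tip at (257.2, 214.6). The jaw prongs end near top (228.5, 164.5) and (228.2, 173.5). In the scene view the jaws are at (288, 196) and (295, 201), and the unit's near top corner is at (315.6, 195).

```bash
cat > m2.py <<'E'
from h import *
t=cam('top'); s=cam('scene')
def flood(c,seed,tol,z):
    im=cv2.GaussianBlur(c['pixels'],(3,3),0); m=np.zeros((386,514),np.uint8)
    cv2.floodFill(im.copy(),m,seed,0,(tol,)*3,(tol,)*3,4|(255<<8)|cv2.FLOODFILL_MASK_ONLY|cv2.FLOODFILL_FIXED_RANGE)
    m=cv2.morphologyEx(m[1:-1,1:-1],cv2.MORPH_OPEN,np.ones((3,3)))
    q=max(cv2.findContours(m,0,2)[0],key=cv2.contourArea); q=cv2.convexHull(q).reshape(-1,2)
    w=np.float32([onz(c,*p,z)[:2] for p in q]); r=cv2.minAreaRect(w); return q,r
for n,c,seed,z in(('top',t,(185,170),.114),('scene',s,(315,150),.114)):
  for tol in(10,14,18,24):
    q,r=flood(c,seed,tol,z); print(n,tol,np.round(r[0],4),np.round(r[1],4),round(r[2],2),cv2.boundingRect(q))
for nm,c,u,v,z in[('corner',t,259.6,220,.006),('tip',t,257.2,214.6,.006),('rod0',t,294,207.4,.011),
 ('corner',s,195+168/5,190+32/5,.006),('tip',s,195+198/5,190+36/5,.006),('rod0',s,195+110/5,190+155/5,.011),
 ('jawA',t,228.6,164.5,.012),('jawB',t,228.2,173.5,.012),('jawA',s,295.4,201.4,.012),('jawB',s,288.4,196,.012)]:
    print(nm,onz(c,u,v,z).round(4))
E
python3 m2.py
```

```text
top 10 [0.6493 0.2787] [0.2927 0.2153] 79.7 (127, 120, 100, 78)
top 14 [0.6501 0.2786] [0.2943 0.2173] 79.65 (127, 119, 100, 79)
top 18 [0.6484 0.2788] [0.2954 0.2202] 79.41 (127, 119, 101, 80)
top 24 [0.6491 0.2787] [0.2978 0.2213] 79.72 (126, 119, 102, 80)
scene 10 [0.6506 0.276 ] [0.2913 0.2147] 79.34 (271, 123, 102, 70)
scene 14 [0.6513 0.2757] [0.2931 0.215 ] 79.67 (271, 122, 102, 71)
scene 18 [0.6513 0.2759] [0.2941 0.216 ] 79.37 (270, 122, 104, 71)
scene 24 [0.6485 0.2769] [0.2963 0.2228] 79.35 (270, 122, 104, 72)
corner [0.456  0.0092 0.006 ]
tip [0.4745 0.0175 0.006 ]
rod0 [ 0.4993 -0.1088  0.011 ]
corner [0.4615 0.0067 0.006 ]
tip [0.48   0.0167 0.006 ]
rod0 [ 0.504  -0.0993  0.011 ]
jawA [0.6492 0.1184 0.012 ]
jawB [0.6172 0.1193 0.012 ]
jawA [0.6565 0.1251 0.012 ]
jawB [0.6241 0.1302 0.012 ]
```

```bash
cat >> h.py <<'E'
from scipy.spatial.transform import Rotation as Ro
U=np.array([.650,.2775,0]); UY=-.183
RU=Ro.from_euler('z',UY).as_matrix()
def u2w(p): return U+RU@np.array(p)
def w2u(p): return RU.T@(np.array(p)-U)
def pose():
    o=ctrl.get_obs(); return np.array(o['ee_pos']),Ro.from_euler('xyz',o['eef_rot']).as_matrix(),o
def plan(tgt,yaw=None,step=.045,ang=.14,frm=None):
    "constant row (tool down) and count that reach tgt; yaw mod pi kept by caller"
    p,R,o=frm or pose(); y0=np.arctan2(R[1,0],R[0,0]); a=0 if yaw is None else -((yaw-y0+np.pi)%(2*np.pi)-np.pi)
    D=R.T@(np.array(tgt)-p); n=max(1,int(np.ceil(max(np.linalg.norm(D)/step,abs(a)/ang))))
    M=sum(Ro.from_euler('z',k*a/n).as_matrix() for k in range(n))
    d=np.linalg.solve(M,D); print('n',n,'row',d.round(4),'rz',round(a/n,4),'q6',o['qpos'][5].round(2)); return d
E
python3 - <<'E'
from h import *
c=cam('wrist'); p,R,o=pose(); E=np.array(c['extrinsics'])
print(c['fx'],c['cx'],c['cy'],'campos tool',(R.T@(E[:3,3]-p)).round(4),'rot',(R.T@E[:3,:3]).round(3).tolist(),p,o['time_s'])
print('mouth',u2w([0,-.15,.015]))
print('grip'); plan([.5244,-.1562,.15],1.9506)
E
python3 - <<'E'
from h import *
t=u2w([.06,-.26,.22]);print(t); plan(t,2.96)
E
```

```text
[0.66168325 0.01092262 0.22      ]
n 17 row [-0.0368 -0.0233  0.0004] rz -0.0041 q6 -0.07
```

```bash
A='[-0.037,-0.023,0,0,0,-0.004]'
python3 shift.py '[[-0.037,-0.023,0,0,0,-0.004],[-0.037,-0.023,0,0,0,-0.004],[-0.037,-0.023,0,0,0,-0.004],[-0.037,-0.023,0,0,0,-0.004],[-0.037,-0.023,0,0,0,-0.004],[-0.037,-0.023,0,0,0,-0.004],[-0.037,-0.023,0,0,0,-0.004],[-0.037,-0.023,0,0,0,-0.004],[-0.037,-0.023,0,0,0,-0.004]]'
python3 shift.py '[[-0.037,-0.023,0,0,0,-0.004],[-0.037,-0.023,0,0,0,-0.004],[-0.037,-0.023,0,0,0,-0.004],[-0.037,-0.023,0,0,0,-0.004],[-0.037,-0.023,0,0,0,-0.004],[-0.037,-0.023,0,0,0,-0.004],[-0.037,-0.023,0,0,0,-0.004],[-0.037,-0.023,0,0,0,-0.004]]'
python3 shift.py '[[0,0,0.043,0,0,0],[0,0,0.043,0,0,0],[0,0,0.043,0,0,0],[0,0,0,-0.13,0,0],[0,0,0,-0.13,0,0],[0,0,0,-0.13,0,0],[0,0,0,-0.13,0,0],[0,0,0,-0.13,0,0],[0,0,0,-0.13,0,0],[0,0,0,-0.13,0,0]]'
python3 - <<'E'
from h import *
c=cam('wrist','w1.png'); p,R,o=pose(); print(p,R.round(2).tolist(),w2u(np.array(c['extrinsics'])[:3,3]))
cv2.imwrite('pics/w1b.png',cv2.resize(c['pixels'],(800,600),interpolation=cv2.INTER_CUBIC))
np.save('w1E.npy',c['extrinsics'])
E
```

```text
time_s: 1.25
ee_pos: [0.4135, 0.2521, 0.2276]
eef_rot: [3.141, 0.0, 2.926]
force: [0.3, -0.5, 1.2]
grip_width: 0.094
grip_force: 0.0
time_s: 2.05
ee_pos: [0.6666, 0.0125, 0.2274]
eef_rot: [3.142, -0.0, 2.958]
force: [0.0, 0.3, 0.2]
grip_width: 0.0942
grip_force: 0.0
time_s: 3.05
ee_pos: [0.6659, 0.0134, 0.099]
eef_rot: [2.226, 0.002, 2.957]
force: [0.2, 0.0, -0.5]
grip_width: 0.0938
grip_force: 0.0
[0.66466071 0.01241477 0.09640133] [[-0.98, 0.11, 0.15], [0.19, 0.59, 0.78], [0.0, 0.8, -0.6]] [-0.00865741 -0.38110797  0.1952013 ]
```

View pics/w1b.png

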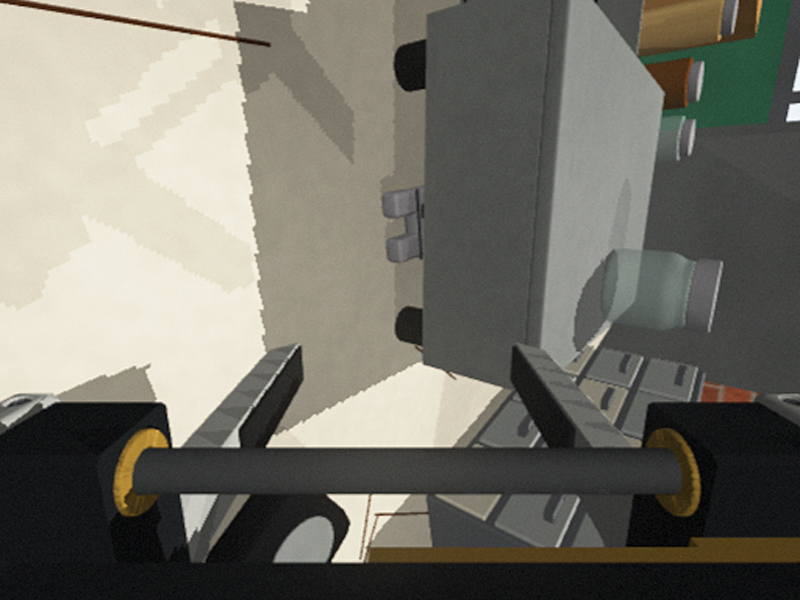

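The wrist view shows the jaws at (383–424, 187–262) under the unit's lower edge (x≈426), between the feet at (410, 65) and (410, 325). I'll crop in to get the wrench's angle.

Run:
```python
import cv2
a=cv2.imread('pics/w1.png')[105:180,225:285]
cv2.imwrite('pics/w1c.png',cv2.convertScaleAbs(cv2.resize(a,None,fx=8,fy=8,interpolation=cv2.INTER_CUBIC),alpha=1.6))
```

```text
(no output)
```

View pics/w1c.png

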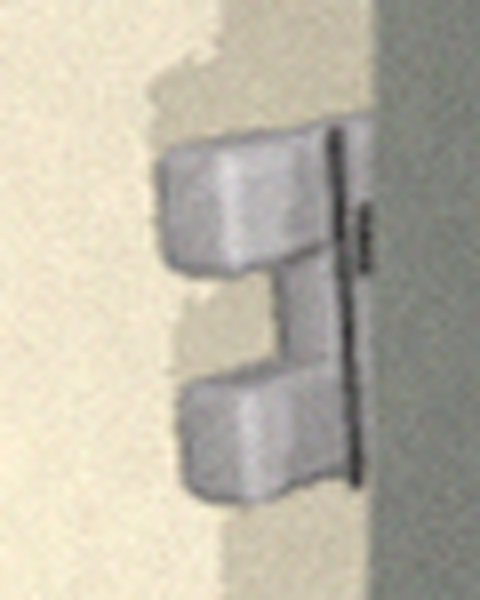

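Run:
```python
from h import *
c=dict(fx=272.46,fy=272.46,cx=259.98,cy=195.75,extrinsics=np.load('w1E.npy'))
for n,u,v,z in[('lineT',335,128,.014),('lineB',357,488,.014),('Btop',227,150,.013),('Btop2',234,268,.013),('Atop',243,380,.013),('Atop2',262,495,.013),('Bbot',163,165,.001),('Abot',190,490,.001),('sideB0',230,140,.014),('sideB1',370,115,.014),('edge',376,0,.03),('edge2',372,590,.03)]:
    w=onz(c,225+u/8,105+v/8,z); print(n,w.round(4),w2u(w).round(4))
```

```text
lineT [0.614 0.149 0.014] [-0.012  -0.1329  0.014 ]
lineB [0.6641 0.1458 0.014 ] [ 0.0378 -0.127   0.014 ]
Btop [0.6128 0.1267 0.013 ] [-0.0091 -0.155   0.013 ]
Btop2 [0.6277 0.1253 0.013 ] [ 0.0058 -0.1537  0.013 ]
Atop [0.6425 0.1244 0.013 ] [ 0.0205 -0.1519  0.013 ]
Atop2 [0.6589 0.1255 0.013 ] [ 0.0364 -0.1479  0.013 ]
Bbot [0.6149 0.1277 0.001 ] [-0.0072 -0.1537  0.001 ]
Abot [0.659  0.1245 0.001 ] [ 0.0367 -0.1488  0.001 ]
sideB0 [0.6115 0.1263 0.014 ] [-0.0104 -0.1557  0.014 ]
sideB1 [0.6137 0.1574 0.014 ] [-0.0139 -0.1247  0.014 ]
edge [0.5966 0.1386 0.03  ] [-0.0273 -0.1463  0.03  ]
edge2 [0.6706 0.1255 0.03  ] [ 0.0479 -0.1457  0.03  ]
```

The groove line is 50 mm long, matching the head width. It puts the wrench about 6.9° off square, with its inward heading at world yaw ≈1.508 and its tips near (0.636, 0.124). Next I'll go for the pick.

```bash
python3 shift.py '[[0,0,0,0.13,0,0],[0,0,0,0.13,0,0],[0,0,0,0.13,0,0],[0,0,0,0.13,0,0],[0,0,0,0.13,0,0],[0,0,0,0.13,0,0],[0,0,0,0.13,0,0]]'
python3 - <<'E'
from h import *
plan([.5244,-.1562,.09],1.9506,step=.03)
E
```

```text
time_s: 3.8
ee_pos: [0.6664, 0.014, 0.1]
eef_rot: [-3.135, 0.005, 2.958]
force: [-0.6, -0.1, -0.2]
grip_width: 0.0941
grip_force: 0.0
n 8 row [ 0.0021 -0.0288  0.0014] rz 0.1259 q6 -1.41
```

```bash
python3 shift.py '[[0.002,-0.029,0,0,0,0.126],[0.002,-0.029,0,0,0,0.126],[0.002,-0.029,0,0,0,0.126],[0.002,-0.029,0,0,0,0.126],[0.002,-0.029,0,0,0,0.126],[0.002,-0.029,0,0,0,0.126],[0.002,-0.029,0,0,0,0.126],[0.002,-0.029,0,0,0,0.126],[0,0,0,0,0,0],[0,0,0,0,0,0]]'
cat > m3.py <<'E'
from h import *
c=cam('wrist','w2.png'); p,R,o=pose(); print(p,o['eef_rot'])
m=cv2.inRange(cv2.cvtColor(c['pixels'],cv2.COLOR_BGR2HSV),(5,110,50),(25,255,255))
for q in cv2.findContours(m,0,2)[0]:
    if cv2.contourArea(q)<150: continue
    w=np.float32([onz(c,*x,.011)[:2] for x in q.reshape(-1,2)]); r=cv2.minAreaRect(w)
    print(cv2.contourArea(q),cv2.boundingRect(q),np.round(r[0],4),np.round(r[1],4),round(r[2],2),'tool',(R.T@(np.r_[r[0],.011]-p)).round(4))
E
python3 m3.py
```

```text
time_s: 4.8
ee_pos: [0.5234, -0.1577, 0.0992]
eef_rot: [3.141, 0.002, 1.951]
force: [-0.1, 0.1, -0.1]
grip_width: 0.094
grip_force: 0.0
[ 0.52380877 -0.15737819  0.09902778] [3.14082955e+00 2.03217344e-03 1.95174455e+00]
259.0 (287, 351, 59, 9) [ 0.6461 -0.2948] [0.0645 0.0108] 21.77 tool [-0.1729  0.0624  0.0884]
257.5 (237, 350, 48, 10) [ 0.589  -0.3169] [0.0519 0.0121] 21.77 tool [-0.1722  0.0012  0.0884]
905.5 (346, 344, 149, 16) [ 0.7509 -0.248 ] [0.1644 0.02  ] 21.78 tool [-0.1684  0.177   0.0885]
175.0 (431, 285, 18, 45) [ 0.7418 -0.1912] [0.0163 0.0537] 24.53 tool [-0.1123  0.1897  0.0884]
416.0 (72, 274, 32, 56) [ 0.3951 -0.3221] [0.0236 0.0717] 1.57 tool [-0.1049 -0.1808  0.0881]
2465.0 (249, 144, 24, 118) [ 0.5255 -0.1583] [0.0215 0.1148] 22.44 tool [-0.0013  0.0012  0.088 ]
```

```bash
python3 shift.py '[[0,0.001,0.03,0,0,-0.01],[0,0,0.025,0,0,0],[0,0,0.015,0,0,0],[0,0,0.005,0,0,0],[0,0,0,0,0,0]]'
python3 shift.py '[[0,0,0,0,0,0],[0,0,0,0,0,0],[0,0,0,0,0,0],[0,0,0,0,0,0],[0,0,0,0,0,0],[0,0,0,0,0,0],[0,0,0,0,0,0]]' 0.0 60
```

```text
time_s: 5.35
ee_pos: [0.5244, -0.1569, 0.0235]
eef_rot: [-3.141, 0.0, 1.961]
force: [0.7, -0.1, 0.6]
grip_width: 0.094
grip_force: 0.0
time_s: 6.05
ee_pos: [0.5239, -0.1571, 0.0235]
eef_rot: [-3.142, 0.0, 1.96]
force: [0.3, 0.0, -0.8]
grip_width: 0.0416
grip_force: 0.0
```

```bash
python3 shift.py '[[0,0,0,0,0,0],[0,0,0,0,0,0],[0,0,0,0,0,0],[0,0,0,0,0,0],[0,0,-0.01,0,0,0],[0,0,-0.01,0,0,0]]'
python3 - <<'E'
from h import *
plan([.5678,-.0841,.044],1.508,step=.02,ang=.11)
E
```

```text
time_s: 6.65
ee_pos: [0.5239, -0.157, 0.0442]
eef_rot: [-3.141, -0.0, 1.96]
force: [0.7, 0.9, -0.6]
grip_width: 0.0215
grip_force: 60.0
n 5 row [0.0126 0.0117 0.    ] rz 0.0904 q6 -0.75
```

```bash
python3 shift.py '[[0.0125,0.0115,0,0,0,0.09],[0.0125,0.0115,0,0,0,0.09],[0.0125,0.0115,0,0,0,0.09],[0.0125,0.0115,0,0,0,0.09],[0.0125,0.0115,0,0,0,0.092],[0,0,0,0,0,0],[0,0,0,0,0,0]]'
python3 - <<'E'
from h import *
p,R,o=pose();print(p,o['eef_rot'])
hook=p+R@np.array([.182,0,0]); hook[2]=.026
tip=p+R@np.array([.182,-.022,0])  # sign check below
t=cam('top','t2.png'); s=cam('scene','s2.png')
print('pred hook corner',hook,'top px',proj(t,hook),'scene px',proj(s,hook))
f=lambda c,P:(lambda u,v:cv2.resize(c['pixels'][int(v)-30:int(v)+30,int(u)-33:int(u)+33],None,fx=6,fy=6,interpolation=cv2.INTER_CUBIC))(*proj(c,P))
for c in(t,s):
    q=proj(c,hook).astype(int);print('crop origin',q-[33,30])
cv2.imwrite('pics/c2.png',np.hstack([f(t,hook),f(s,hook)]))
E
```

```text
time_s: 7.35
ee_pos: [0.5668, -0.0847, 0.044]
eef_rot: [3.141, 0.0, 1.51]
force: [0.9, 0.1, -1.0]
grip_width: 0.0218
grip_force: 60.0
[ 0.56676648 -0.08467468  0.0439513 ] [3.14131852e+00 1.69708406e-04 1.51049975e+00]
pred hook corner [0.5777338  0.09699457 0.026     ] top px [234.14095934 184.01353585] scene px [271.72401323 192.71766671]
crop origin [201 154]
crop origin [238 162]
```

View pics/c2.png

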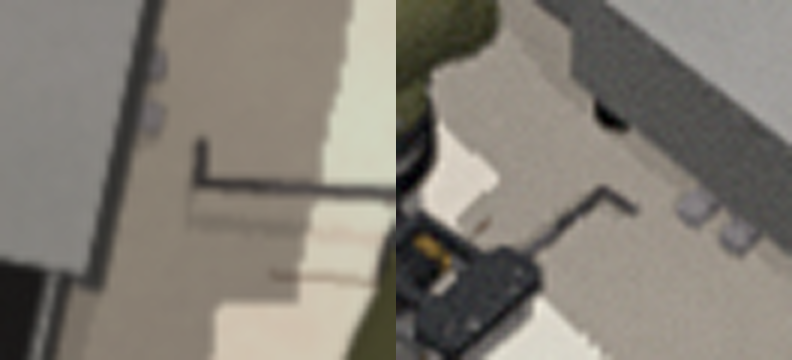

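The top crop has the hook corner at (234.3, 184.3), matching the predicted (234.1, 184.0). The scene view agrees to within 1 px. I'll lower it and insert.

```bash
python3 shift.py '[[0,0,0.01,0,0,0],[0,0,0.009,0,0,0],[0.015,0,0,0,0,0],[0.02,0,0,0,0,0],[0.02,0,0,0,0,0],[0.02,0,0,0,0,0],[0.02,0,0,0,0,0],[0,0,0,0,0,0]]'
python3 shift.py '[[0,0.006,0,0,0,0],[0,0.005,0,0,0,0],[0,0,0,0,0,0]]'
python3 shift.py '[[0,0.004,0,0,0,0],[0,0,0,0,0,0]]'
python3 shift.py '[[0,0.002,0,0,0,0],[0,0,0,0,0,0]]'
```

```text
time_s: 8.25
ee_pos: [0.5724, 0.0121, 0.0237]
eef_rot: [-3.141, -0.0, 1.51]
force: [1.1, 0.1, -0.9]
grip_width: 0.021
grip_force: 60.0
time_s: 8.55
ee_pos: [0.5845, 0.0086, 0.0243]
eef_rot: [3.141, 0.0, 1.507]
force: [-0.8, -0.1, -2.1]
grip_width: 0.0212
grip_force: 60.0
time_s: 8.75
ee_pos: [0.5881, 0.0089, 0.0244]
eef_rot: [3.141, 0.0, 1.507]
force: [-0.5, -0.6, -1.0]
grip_width: 0.0217
grip_force: 60.0
time_s: 8.95
ee_pos: [0.5899, 0.0091, 0.0245]
eef_rot: [3.141, -0.0, 1.508]
force: [0.6, -0.6, -1.1]
grip_width: 0.0216
grip_force: 60.0
```

```bash
for i in 1 2; do python3 shift.py '[[0,0.0015,0,0,0,0],[0,0,0,0,0,0]]' | grep -E 'ee_pos|force: \['; done
python3 - <<'E'
from h import *
s=cam('scene');t=cam('top')
a=cv2.resize(s['pixels'][165:245,240:330],None,fx=5,fy=5,interpolation=cv2.INTER_CUBIC);b=cv2.resize(t['pixels'][140:220,195:265],None,fx=5,fy=5,interpolation=cv2.INTER_CUBIC)
cv2.imwrite('pics/c3.png',np.hstack([a,b]))
E
```

```text
ee_pos: [0.5913, 0.009, 0.0244]
force: [-0.7, -0.0, -1.6]
ee_pos: [0.5926, 0.0089, 0.0243]
force: [-2.4, -1.2, -0.7]
```

View pics/c3.png

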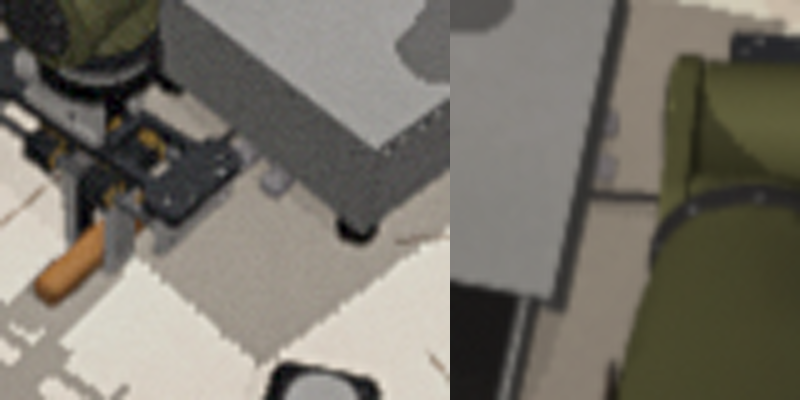

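The rod is in beside the jaws, and the lateral force of −2.4 N suggests the tip has touched the handle. I'll start the pull.

```bash
for i in 1 2 3; do python3 shift.py '[[-0.008,0,0,0,0,0],[-0.008,0,0,0,0,0]]' | grep -E 'ee_pos|eef|force: \['; done
```

```text
ee_pos: [0.5917, -0.0073, 0.0244]
eef_rot: [-3.141, -0.0, 1.508]
force: [-0.9, 6.0, -1.0]
ee_pos: [0.591, -0.0234, 0.0246]
eef_rot: [3.141, -0.001, 1.507]
force: [1.3, 6.5, -3.2]
ee_pos: [0.59, -0.0395, 0.0246]
eef_rot: [3.141, -0.001, 1.507]
force: [1.0, 5.4, -1.6]
```

```bash
for i in 1 2 3; do python3 shift.py '[[-0.009,0,0,0,0,0],[-0.009,0,0,0,0,0]]' | grep -E 'ee_pos|force: \['; done
python3 - <<'E'
from h import *
s=cam('scene');t=cam('top')
a=cv2.resize(s['pixels'][165:245,240:330],None,fx=5,fy=5,interpolation=cv2.INTER_CUBIC);b=cv2.resize(t['pixels'][140:220,195:265],None,fx=5,fy=5,interpolation=cv2.INTER_CUBIC)
cv2.imwrite('pics/c4.png',np.hstack([a,b]))
E
```

```text
ee_pos: [0.5888, -0.0574, 0.0246]
force: [1.2, 6.0, -1.2]
ee_pos: [0.5876, -0.0758, 0.0245]
force: [0.6, 2.5, -1.3]
ee_pos: [0.5863, -0.0937, 0.0245]
force: [0.1, 2.0, -1.4]
```

View pics/c4.png

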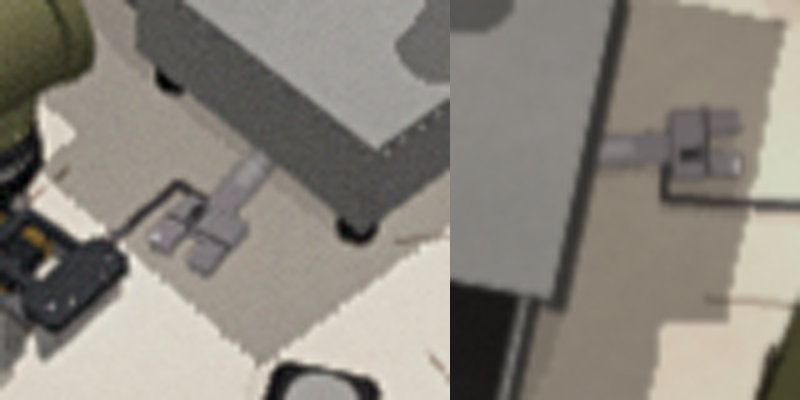

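The hook sits squarely in the corner between shoulder and handle, and the wrench is following straight. I'll continue the pull.

```bash
for i in 1 2 3; do python3 shift.py '[[-0.011,0,0,0,0,0],[-0.011,0,0,0,0,0],[-0.011,0,0,0,0,0],[-0.011,0,0,0,0,0]]' | grep -E 'ee_pos|force: \['; done
python3 - <<'E'
from h import *
s=cam('scene');t=cam('top')
a=cv2.resize(s['pixels'][150:290,170:350],None,fx=4,fy=4,interpolation=cv2.INTER_CUBIC)[:540,:];b=cv2.resize(t['pixels'][130:265,210:330],None,fx=4,fy=4,interpolation=cv2.INTER_CUBIC)
cv2.imwrite('pics/c5.png',cv2.resize(np.hstack([a,b]),(800,360)))
E
```

```text
ee_pos: [0.5835, -0.1378, 0.0244]
force: [0.3, 1.8, -0.6]
ee_pos: [0.5807, -0.1816, 0.0244]
force: [-0.3, 2.0, -0.9]
ee_pos: [0.5779, -0.2255, 0.0244]
force: [0.3, 2.3, -0.8]
```

View pics/c5.png

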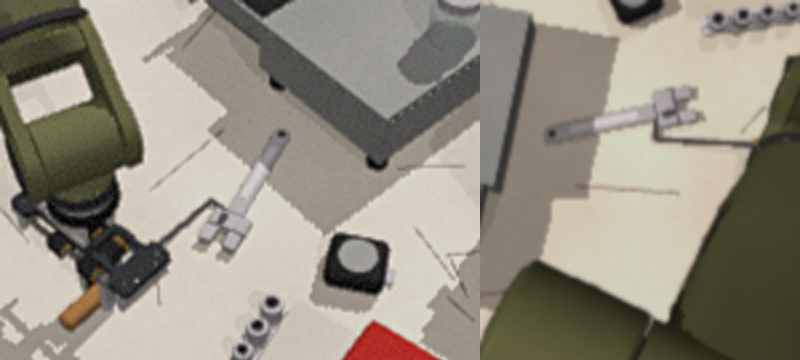

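The wrench now lies entirely on the open bench: its handle end is at crop (552, 134) and the unit's side is near x≈510. I'll unhook the pick, set it aside and lay it down.

```bash
python3 shift.py '[[0.006,0,0,0,0,0],[0.006,0,0,0,0,0],[0,-0.01,0,0,0,0],[0,-0.015,0,0,0,0],[0,-0.015,0,0,0,0],[0,0,0.001,0,0,0],[0,0,0,0,0,0]]'
python3 shift.py '[[0,0,0,0,0,0],[0,0,0,0,0,0],[0,0,0,0,0,0],[0,0,0,0,0,0],[0,0,0,0,0,0],[0,0,0,0,0,0]]' 0.06 30
python3 shift.py '[[0,0,-0.01,0,0,0],[0,0,-0.03,0,0,0],[0,0,-0.04,0,0,0],[0,0,-0.04,0,0,0],[0,0,-0.04,0,0,0],[0.03,0.03,0,0,0,0],[0.03,0.03,0,0,0,0],[0,0,0,0,0,0]]'
cat > m4.py <<'E'
from h import *
c=cam('wrist','w5.png'); p,R,o=pose(); print(p,o['eef_rot'])
hsv=cv2.cvtColor(c['pixels'],cv2.COLOR_BGR2HSV); print([hsv[int(v),int(u)].tolist() for u,v in [proj(c,[.615+i*.01,.03,.01]) for i in range(6)]])
cv2.imwrite('pics/w5b.png',cv2.resize(c['pixels'],(800,600)))
E
python3 m4.py
```

```text
time_s: 12.75
ee_pos: [0.5395, -0.2096, 0.0237]
eef_rot: [3.141, 0.0, 1.508]
force: [0.7, 0.4, -0.8]
grip_width: 0.0214
grip_force: 60.0
time_s: 13.35
ee_pos: [0.5389, -0.2101, 0.0235]
eef_rot: [3.142, 0.0, 1.508]
force: [0.7, -0.5, -0.7]
grip_width: 0.06
grip_force: 0.0
time_s: 14.15
ee_pos: [0.6048, -0.151, 0.1842]
eef_rot: [3.14, -0.0, 1.511]
force: [-0.6, -0.2, -0.2]
grip_width: 0.0598
grip_force: 0.0
[ 0.6034129  -0.1524136   0.18384212] [ 3.14127402e+00 -2.75596329e-05  1.51032716e+00]
[[80, 12, 190], [21, 44, 109], [17, 34, 119], [22, 32, 118], [24, 43, 113], [20, 38, 121]]
```

View pics/w5b.png

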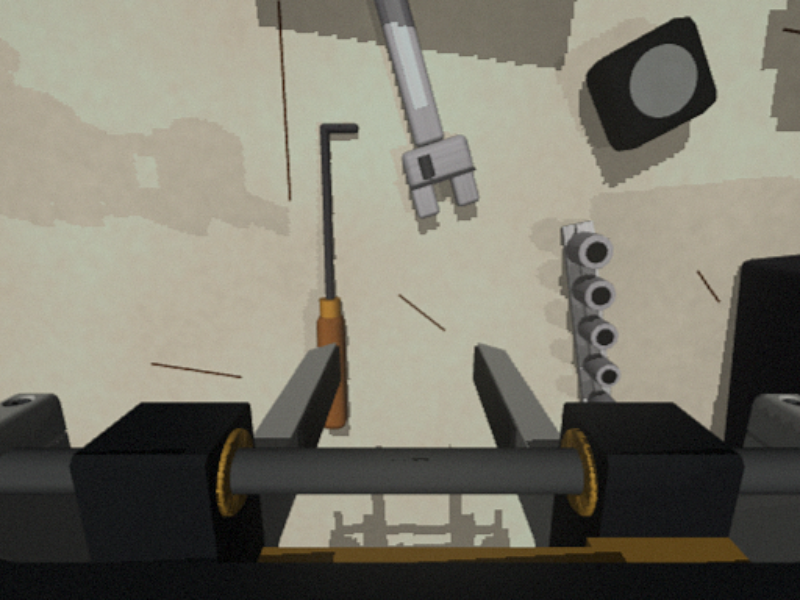

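The pick lies flat with its handle at (330, 360) and its hook at (340, 128). The wrench handle runs from (392, 0) to (428, 142), the shoulder corners are at (403, 157) and (468, 137), and the jaw tips are at (428, 217) and (468, 205). That was the last picture, so I'll work from numbers now.

Run:
```python
from h import *
c=cam('wrist'); k=1.5625
g=lambda u,v,z:onz(c,u/k,v/k,z)
h0=g(392,0,.0115);h1=g(427.5,142,.0115);s0=g(403,157,.014);s1=g(468,137,.014);jB=g(428,216,.012);jA=g(468,204,.012)
xw=(h1-h0)[:2];xw/=np.linalg.norm(xw)
print(h0,h1,'yaw in',np.arctan2(-xw[1],-xw[0]),'shoulder',s0,s1,np.linalg.norm(s0-s1),'perp',np.arctan2(*(s1-s0)[[0,1]]), 'tips',jA,jB, 'len', np.dot(((jA+jB)/2-h1)[:2],xw))
mid=(s0+s1)[:2]/2; ax=h1[:2]+xw*np.dot(mid-h1[:2],xw); o=ax-.04*xw; gr=ax-.03*xw
print('origin',o,'grip',gr,'handle end',ax-.15*xw,'in unit',w2u([*(ax-.15*xw),0]))
print('handle width',np.linalg.norm(g(412,147,.0115)-g(443,137,.0115)))
plan([*gr,.08],np.arctan2(-xw[1],-xw[0]),step=.04)
```

```text
[0.6069448  0.04833047 0.0115    ] [ 0.62659014 -0.04302945  0.0115    ] yaw in 1.7826034914001445 shoulder [ 0.60815055 -0.05248936  0.014     ] [ 0.65574617 -0.04167747  0.014     ] 0.04880819651566817 perp 1.3474253782192749 tips [ 0.65491892 -0.08871132  0.012     ] [ 0.62444215 -0.09574515  0.012     ] len 0.050851270008894445
origin [ 0.61925108 -0.00889941] grip [ 0.62135335 -0.01867594] handle end [0.59612611 0.09864237] in unit [-0.02042575 -0.18567508  0.        ]
handle width 0.023500985926267592
n 5 row [0.0268 0.005  0.0207] rz -0.0547 q6 -0.25
```

```bash
python3 shift.py '[[0.027,0.005,0.02,0,0,-0.055],[0.027,0.005,0.02,0,0,-0.055],[0.027,0.005,0.02,0,0,-0.055],[0.027,0.005,0.02,0,0,-0.055],[0.027,0.005,0.02,0,0,-0.055],[0,0,0,0,0,0]]'
python3 - <<'E'
from h import *
plan([.6214,-.0187,.0245],1.785,step=.03)
E
```

```text
time_s: 14.85
ee_pos: [0.6194, -0.0165, 0.0812]
eef_rot: [-3.137, -0.001, 1.786]
force: [-0.0, -0.4, 0.5]
grip_width: 0.06
grip_force: 0.0
n 2 row [-0.0013  0.0009  0.0283] rz 0.0006 q6 -0.3
```

```bash
python3 shift.py '[[-0.001,0.001,0.028,0,0,0],[-0.001,0.001,0.02,0,0,0],[0,0,0.008,0,0,0],[0,0,0,0,0,0]]'
python3 shift.py '[[0,0,0,0,0,0],[0,0,0,0,0,0],[0,0,0,0,0,0],[0,0,0,0,0,0],[0,0,0,0,0,0],[0,0,0,0,0,0],[0,0,0,0,0,0]]' 0.0 50
python3 - <<'E'
from h import *
c=cam('top'); im=cv2.imread('pics/top0.png'); v=im.max(2)
m=((v<45)*255).astype(np.uint8); m[:180]=0;m[250:]=0;m[:,:120]=0;m[:,225:]=0
q=max(cv2.findContours(m,0,2)[0],key=cv2.contourArea); print(cv2.contourArea(q),cv2.boundingRect(q))
for z in(.045,.087,.102):
    w=np.array([w2u(onz(c,*x,z))[:2] for x in q.reshape(-1,2)]); print(z,'x',np.percentile(w[:,0],[0,3,97,100]).round(4),'y',np.percentile(w[:,1],[0,3,97,100]).round(4))
# column scan along unit -x through y=-.05,0,.05 at z=.09
for y in(-.06,-.03,0,.03):
    print(y,[(int(1000*x),int(v[tuple(np.round(proj(c,u2w([x,y,.09]))[::-1]).astype(int))])) for x in np.arange(-.23,-.31,-.004)])
E
```

```text
time_s: 15.25
ee_pos: [0.6231, -0.021, 0.0273]
eef_rot: [-3.141, -0.0, 1.781]
force: [0.1, 0.7, 0.2]
grip_width: 0.06
grip_force: 0.0
time_s: 15.95
ee_pos: [0.6236, -0.0199, 0.0277]
eef_rot: [3.141, 0.0, 1.783]
force: [0.4, 0.8, 3.0]
grip_width: 0.0213
grip_force: 49.9
3013.5 (126, 186, 83, 54)
0.045 x [-0.2462 -0.2457 -0.1054 -0.105 ] y [-0.1165 -0.1159  0.1392  0.1396]
0.087 x [-0.2465 -0.246  -0.1098 -0.1094] y [-0.1231 -0.1226  0.1252  0.1255]
0.102 x [-0.2466 -0.2461 -0.1114 -0.111 ] y [-0.1255 -0.125   0.1202  0.1205]
-0.06 [(-230, 22), (-234, 22), (-238, 21), (-242, 25), (-246, 50), (-250, 83), (-254, 96), (-258, 105), (-262, 109), (-266, 122), (-270, 155), (-274, 159), (-278, 160), (-282, 161), (-286, 160), (-290, 159), (-294, 159), (-298, 160), (-302, 161), (-306, 161)]
-0.03 [(-230, 20), (-234, 22), (-238, 21), (-242, 22), (-246, 48), (-250, 78), (-254, 89), (-258, 112), (-262, 115), (-266, 119), (-270, 128), (-274, 140), (-278, 150), (-282, 159), (-286, 163), (-290, 162), (-294, 161), (-298, 162), (-302, 162), (-306, 163)]
0 [(-230, 21), (-234, 20), (-238, 21), (-242, 22), (-246, 33), (-250, 67), (-254, 98), (-258, 111), (-262, 106), (-266, 109), (-270, 132), (-274, 136), (-278, 141), (-282, 152), (-286, 161), (-290, 161), (-294, 162), (-298, 163), (-302, 164), (-306, 162)]
0.03 [(-230, 19), (-234, 21), (-238, 22), (-242, 22), (-246, 65), (-250, 89), (-254, 97), (-258, 111), (-262, 109), (-266, 129), (-270, 132), (-274, 136), (-278, 140), (-282, 162), (-286, 163), (-290, 162), (-294, 162), (-298, 164), (-302, 164), (-306, 164)]
```

```bash
python3 shift.py '[[0,0,-0.01,0,0,0],[0,0,-0.025,0,0,0],[0,0,-0.04,0,0,0],[0,0,-0.04,0,0,0],[0,0,-0.03,0,0,0],[0,0,0,0,0,0]]'
python3 - <<'E'
from h import *
t=u2w([-.180,-.022,.172]); print(t); plan(t,1.388,step=.035)
E
```

```text
time_s: 16.6
ee_pos: [0.6248, -0.02, 0.1772]
eef_rot: [3.135, 0.002, 1.783]
force: [0.2, -1.3, -4.2]
grip_width: 0.0211
grip_force: 49.9
[0.46900204 0.28862381 0.172     ]
n 10 row [ 0.0316 -0.0146  0.0004] rz 0.0395 q6 -0.3
```

```bash
python3 shift.py '[[0.032,-0.015,0,0,0,0.04],[0.032,-0.015,0,0,0,0.04],[0.032,-0.015,0,0,0,0.04],[0.032,-0.015,0,0,0,0.04],[0.032,-0.015,0,0,0,0.04],[0.032,-0.015,0,0,0,0.04],[0.032,-0.015,0,0,0,0.04],[0.032,-0.015,0,0,0,0.04],[0.032,-0.015,0,0,0,0.04],[0.03,-0.013,0,0,0,0.035]]'
python3 shift.py '[[0,0,0,0,0,0],[0,0,0,0,0,0]]'
cat > m5.py <<'E'
from h import *
p,R,o=pose(); print('tcp unit',w2u(p).round(4),o['eef_rot'][2])
plan(u2w([-.180,-.022,.172]),1.388)
c=cam('wrist','w6.png'); hsv=cv2.cvtColor(c['pixels'],cv2.COLOR_BGR2HSV)
# head of wrench: expected px in hand
for n,x in(('end',-.110),('shoulder',.04),('tips',.09)):
    q=p+R@np.array([.012-x,0,0.0277-.0115]); print(n,proj(c,q).round(0))
E
python3 m5.py
```

```text
time_s: 17.6
ee_pos: [0.4646, 0.2918, 0.1708]
eef_rot: [-3.14, 0.002, 1.386]
force: [0.0, -0.4, -4.0]
grip_width: 0.0213
grip_force: 49.9
time_s: 17.8
ee_pos: [0.4653, 0.2908, 0.171]
eef_rot: [-3.14, 0.002, 1.389]
force: [0.0, -0.5, -3.5]
grip_width: 0.0212
grip_force: 49.9
tcp unit [-0.184  -0.0206  0.171 ] 1.3894390495681632
n 1 row [-0.0014  0.004  -0.001 ] rz 0.0014 q6 0.67
end [258.  37.]
shoulder [258. 272.]
tips [258. 331.]
```

Run:
```python
import cv2,numpy as np
v=cv2.imread('pics/w6.png').max(2)
for r in range(20,200,15):
    x=np.where(v[r,200:320]>60)[0]+200; print(r,(x.min(),x.max(),len(x)) if len(x) else None)
print(v[15:60:3,258])
```

```text
20 (np.int64(200), np.int64(319), 120)
35 (np.int64(200), np.int64(319), 85)
50 (np.int64(239), np.int64(275), 21)
65 (np.int64(239), np.int64(275), 37)
80 (np.int64(240), np.int64(275), 36)
95 (np.int64(240), np.int64(275), 36)
110 (np.int64(240), np.int64(275), 36)
125 (np.int64(241), np.int64(275), 35)
140 (np.int64(241), np.int64(275), 35)
155 (np.int64(242), np.int64(275), 34)
170 (np.int64(242), np.int64(275), 34)
185 (np.int64(200), np.int64(275), 34)
[238 194 186  69  66  89 234 230 235  45  53  45  48  51  44]
```

```bash
python3 shift.py '[[-0.001,0.004,0,0,0,0],[0,0,0.03,0,0,0],[0,0,0.03,0,0,0],[0,0,0.02,0,0,0],[0,0,0.01,0,0,0],[0,0,0,0,0,0]]'
python3 shift.py '[[0,0,0.004,0,0,0],[0,0,0,0,0,0]]'
python3 shift.py '[[0,0,0.002,0,0,0],[0,0,0,0,0,0]]'
```

```text
time_s: 18.45
ee_pos: [0.4698, 0.2882, 0.0815]
eef_rot: [-3.14, 0.001, 1.387]
force: [-0.2, 0.0, -2.9]
grip_width: 0.0214
grip_force: 49.9
time_s: 18.65
ee_pos: [0.4702, 0.2891, 0.0791]
eef_rot: [3.141, -0.001, 1.388]
force: [0.2, 0.1, -3.2]
grip_width: 0.0212
grip_force: 49.9
time_s: 18.85
ee_pos: [0.4699, 0.2891, 0.0767]
eef_rot: [3.141, -0.0, 1.388]
force: [0.9, -1.4, -4.3]
grip_width: 0.0209
grip_force: 49.9
```

```bash
for i in 1 2 3; do python3 shift.py '[[0,0,0.0015,0,0,0],[0,0,0,0,0,0]]' | grep -E 'ee_pos|force: \['; done
```

```text
ee_pos: [0.4698, 0.2891, 0.0749]
force: [-0.2, -0.0, -4.6]
ee_pos: [0.4698, 0.2891, 0.0733]
force: [-0.1, -0.2, -3.6]
ee_pos: [0.4703, 0.2891, 0.0726]
force: [0.0, -2.0, 3.8]
```

```bash
python3 shift.py '[[0,0,0,0,0,0],[0,0,0,0,0,0],[0,0,0,0,0,0],[0,0,0,0,0,0],[0,0,-0.01,0,0,0],[0,0,-0.03,0,0,0],[0,0,-0.04,0,0,0]]' 0.05 30
python3 shift.py '[[0,0,-0.03,0,0,0],[0,0,0,0,0,0]]' 0.0 20
python3 - <<'E'
from h import *
p,R,o=pose(); print(w2u(p))
plan(u2w([-.335,0,.18]),1.388)
c=cam('wrist','w7.png'); v=c['pixels'].max(2)
for r in range(20,384,20):
    x=np.where(v[r,180:340]>60)[0]+180; print(r,(x.min(),x.max(),len(x)) if len(x) else None,end=' ')
for n,x in(('end',-.110),('shoulder',.04),('tips',.09)):
    q=u2w([-.180,-.022+.012-x,.055]); print(n,proj(c,q).round(0))
E
```

```text
time_s: 20.15
ee_pos: [0.4691, 0.2887, 0.1523]
eef_rot: [-3.139, 0.002, 1.388]
force: [0.5, 0.1, 0.8]
grip_width: 0.0499
grip_force: 0.0
time_s: 20.35
ee_pos: [0.4712, 0.2899, 0.187]
eef_rot: [3.136, -0.005, 1.388]
force: [0.0, 0.8, -1.1]
grip_width: 0.0373
grip_force: 0.0
[-0.17807046 -0.0203828   0.18697653]
n 4 row [ 0.0051 -0.0392  0.0015] rz -0.0 q6 0.67
20 (np.int64(180), np.int64(339), 160) 40 (np.int64(184), np.int64(339), 106) 60 (np.int64(185), np.int64(190), 6) 80 (np.int64(186), np.int64(267), 21) 100 (np.int64(187), np.int64(267), 29) 120 (np.int64(188), np.int64(339), 30) 140 (np.int64(189), np.int64(339), 30) 160 (np.int64(191), np.int64(339), 30) 180 (np.int64(192), np.int64(339), 32) 200 (np.int64(187), np.int64(339), 33) 220 (np.int64(182), np.int64(339), 75) 240 (np.int64(180), np.int64(339), 90) 260 (np.int64(196), np.int64(323), 47) 280 (np.int64(187), np.int64(333), 113) 300 (np.int64(183), np.int64(337), 153) 320 (np.int64(182), np.int64(338), 145) 340 (np.int64(202), np.int64(319), 117) 360 (np.int64(221), np.int64(307), 44) 380 None end [256.  76.]
shoulder [257. 220.]
tips [257. 261.]
```

The wrench lies in the drawer where predicted: its handle end is at row ~78, against an expected 76. Next is the drawer front.

```bash
python3 shift.py '[[0.005,-0.039,0,0,0,0],[0.005,-0.039,0,0,0,0],[0.005,-0.039,0,0,0,0],[0.005,-0.039,0,0,0,0],[0,0,0.04,0,0,0],[0,0,0.04,0,0,0],[0,0,0.022,0,0,0],[0,0,0,0,0,0]]'
python3 - <<'E'
from h import *
p,R,o=pose(); print(w2u(p)); plan(u2w([-.335,0,.082]),1.388)
E
```

```text
time_s: 21.2
ee_pos: [0.3185, 0.3358, 0.0768]
eef_rot: [-3.138, 0.005, 1.388]
force: [-0.4, 0.6, 0.7]
grip_width: 0.0003
grip_force: 0.0
[-0.33661549 -0.00303549  0.07684705]
n 1 row [ 0.003   0.0016 -0.0052] rz -0.0001 q6 0.92
```

```bash
python3 shift.py '[[0.003,0.008,-0.005,0,0,0],[0,0.01,0,0,0,0],[0,0.008,0,0,0,0],[0,0.004,0,0,0,0],[0,0.003,0,0,0,0],[0,0.003,0,0,0,0],[0,0.003,0,0,0,0]]'
python3 shift.py '[[0,0.003,0,0,0,0],[0,0.003,0,0,0,0],[0,0.003,0,0,0,0],[0,0.003,0,0,0,0]]'
python3 - <<'E'
from h import *
p,R,o=pose(); print(w2u(p),RU.T@o['force'])
E
```

```text
time_s: 21.9
ee_pos: [0.3591, 0.3329, 0.085]
eef_rot: [-3.142, 0.0, 1.388]
force: [-0.4, -0.6, -0.1]
grip_width: 0.0004
grip_force: 0.0
time_s: 22.3
ee_pos: [0.3709, 0.3308, 0.0849]
eef_rot: [-3.141, 0.0, 1.388]
force: [-1.4, 0.4, -0.0]
grip_width: 0.0005
grip_force: 0.6
[-0.28412493  0.00157461  0.08492057] [-1.48116432  0.08862716 -0.0440647 ]
```

```bash
python3 shift.py '[[0,0.005,0,0,0,0],[0,0.006,0,0,0,0],[0,0.006,0,0,0,0],[0,0.006,0,0,0,0],[0,0.006,0,0,0,0],[0,0.006,0,0,0,0],[0,0.006,0,0,0,0],[0,0.006,0,0,0,0],[0,0.006,0,0,0,0],[0,0.006,0,0,0,0]]'
python3 shift.py '[[0,0.006,0,0,0,0],[0,0.006,0,0,0,0],[0,0.006,0,0,0,0],[0,0.006,0,0,0,0],[0,0.006,0,0,0,0],[0,0.006,0,0,0,0],[0,0.005,0,0,0,0],[0,0.004,0,0,0,0],[0,0.003,0,0,0,0]]'
python3 - <<'E'
from h import *
p,R,o=pose(); print(w2u(p),RU.T@o['force'])
E
```

```text
time_s: 23.3
ee_pos: [0.4292, 0.32, 0.0849]
eef_rot: [-3.142, 0.0, 1.388]
force: [-2.1, -0.6, -0.2]
grip_width: 0.0006
grip_force: 0.7
time_s: 24.2
ee_pos: [0.4763, 0.3113, 0.0849]
eef_rot: [3.142, -0.0, 1.388]
force: [-1.3, -0.8, -0.1]
grip_width: 0.0002
grip_force: 0.6
[-0.17690216  0.00159642  0.08494337] [-1.17252125 -1.01063532 -0.11829096]
```

```bash
for i in 1 2 3 4 5 6; do python3 shift.py '[[0,0.002,0,0,0,0],[0,0.002,0,0,0,0]]' | grep -E 'ee_pos|force: \['; done
python3 - <<'E'
from h import *
p,R,o=pose(); print(w2u(p),RU.T@o['force'])
E
```

```text
ee_pos: [0.48, 0.3106, 0.085]
force: [-1.6, -1.0, 1.0]
ee_pos: [0.4839, 0.3098, 0.085]
force: [-1.1, -1.5, -0.2]
ee_pos: [0.4879, 0.3091, 0.0849]
force: [-1.3, -1.4, 0.4]
ee_pos: [0.4909, 0.3086, 0.0849]
force: [-12.3, -0.3, 5.8]
ee_pos: [0.495, 0.3078, 0.085]
force: [-5.1, -0.8, 2.8]
ee_pos: [0.4999, 0.307, 0.085]
force: [-0.2, 0.2, 0.5]
[-0.15297824  0.00168095  0.08501331] [-0.24308614  0.12204996  0.4869889 ]
```

```bash
for i in 1 2 3; do python3 shift.py '[[0,0.0012,0,0,0,0],[0,0,0,0,0,0]]' | grep -E 'ee_pos|force: \['; done
```

```text
ee_pos: [0.5011, 0.3067, 0.085]
force: [0.1, 0.3, -0.3]
ee_pos: [0.5021, 0.3065, 0.0849]
force: [-0.3, -0.3, -0.0]
ee_pos: [0.503, 0.3063, 0.0849]
force: [-2.4, 1.3, 0.9]
```

```bash
python3 shift.py '[[0,-0.006,0,0,0,0],[0,-0.02,0,0,0,0],[0,-0.04,0,0,0,0],[0,-0.04,0,0,0,0],[0,0,-0.04,0,0,0],[0,0,-0.04,0,0,0],[0,-0.04,0,0,0,0],[0,-0.03,0,0,0,0],[0,0,0,0,0,0],[0,0,0,0,0,0]]'
python3 - <<'E'
from h import *
t=cam('top','t9.png');s=cam('scene','s9.png')
a=cv2.imread('pics/top0.png')
v=t['pixels'].max(2)
for y in(-.13,-.1,-.07):
    print(y,[(int(1000*x),int(v[tuple(np.round(proj(t,u2w([x,y,.09]))[::-1]).astype(int))])) for x in np.arange(-.09,-.16,-.005)])
for n,c in(('top',t),('scene',s)):
    m=cv2.inRange(cv2.cvtColor(c['pixels'],cv2.COLOR_BGR2HSV),(5,110,60),(22,255,255))
    for q in cv2.findContours(m,0,2)[0]:
        if cv2.contourArea(q)>60:
            r=cv2.minAreaRect(q); w=onz(c,*r[0],.011)
            if .4<w[0]<.75 and -.35<w[1]<0: print(n,'pick handle',w.round(3),np.round(r[1],1))
d=cv2.absdiff(a,t['pixels']).max(2)>60
for nm,b in dict(tape=(250,112,285,142),rail=(290,125,355,145),screwdriver=(380,140,397,198),mallet=(400,198,440,265),tin=(368,245,400,272),jar=(160,120,190,148),offcut=(100,208,118,260)).items():
    print(nm,d[b[1]:b[3],b[0]:b[2]].mean().round(3))
print(ctrl.get_obs()['time_s'],ctrl.get_obs()['force'])
E
```

```text
time_s: 27.0
ee_pos: [0.3298, 0.3385, 0.1652]
eef_rot: [3.141, -0.001, 1.389]
force: [0.3, -0.2, 0.6]
grip_width: 0.0006
grip_force: 0.0
-0.13 [(-90, 112), (-95, 111), (-100, 112), (-105, 111), (-110, 80), (-115, 103), (-120, 87), (-125, 70), (-130, 132), (-135, 163), (-140, 168), (-145, 167), (-150, 166), (-155, 167), (-160, 167)]
-0.1 [(-90, 110), (-95, 111), (-100, 111), (-105, 100), (-110, 87), (-115, 107), (-120, 93), (-125, 65), (-130, 102), (-135, 133), (-140, 167), (-145, 168), (-150, 167), (-155, 168), (-160, 169)]
-0.07 [(-90, 110), (-95, 110), (-100, 110), (-105, 109), (-110, 90), (-115, 108), (-120, 97), (-125, 71), (-130, 87), (-135, 155), (-140, 168), (-145, 169), (-150, 169), (-155, 168), (-160, 168)]
top pick handle [ 0.54  -0.209  0.011] [32.1  5.6]
scene pick handle [ 0.54  -0.21   0.011] [ 6.7 35.6]
tape 0.0
rail 0.0
screwdriver 0.0
mallet 0.0
tin 0.0
jar 0.0
offcut 0.136
27.1 [ 0.77210291 -0.13445954  0.01358155]
```

Run:
```python
import cv2,numpy as np
for n in('top','scene'):
    x0,y0,x1,y1=(85,195,150,270) if n=='top' else (285,95,330,135)
    for f in(n+'0',n[0]+'9'):
        m=cv2.inRange(cv2.cvtColor(cv2.imread(f'pics/{f}.png'),cv2.COLOR_BGR2HSV)[y0:y1,x0:x1],(8,85,90),(25,255,255))
        cs=cv2.findContours(m,0,2)[0]
        if cs: q=max(cs,key=cv2.contourArea); r=cv2.minAreaRect(q);print(f,cv2.contourArea(q),np.round(r[0],1),np.round(r[1],1),round(r[2]),cv2.boundingRect(q))
```

```text
top0 789.0 [35.4 39.3] [43.7 20.9] 62 (17, 16, 38, 47)
t9 520.0 [32.  32.6] [28.7 21.1] 62 (17, 16, 28, 35)
scene0 25.0 [24.4 20.6] [10.8  4.8] 32 (19, 19, 10, 7)
s9 355.5 [13.9 25.3] [28.7 13.9] 4 (0, 18, 29, 16)
```

```bash
python3 -c "
from station import ctrl
print(ctrl.hand_in())"
```

```text
the job is handed in; nothing more can be done
None
```

I dragged the wrench clear with the pick, laid the pick flat on the bench, put the wrench flat in the drawer, pushed the drawer shut until its catch snapped, and handed the job in at about 27 s. In the last pictures the other things are unmoved, though the arm hid part of the offcut.

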